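Eject the pressed tray from its die

TASK

Turn the red handwheel clockwise, a little over a full turn, until it stops, so that the ejector raises the pressed copper tray out of its die. Then slide the tray sideways onto the cream-white soldering board, without picking it up or tipping it, so that it lies flat and wholly on the board. Leave everything else on the bench where it is.

Things in the scene. Friction and masses are not known exactly. Their poses are not given: they have to be found in the camera images.
- die: Steel forming die, fixed. Block 136 (x) x 92 (y) mm, flat top face 50 mm above the bench. Origin: under the middle of the cavity, at bench height; z up; the handwheel stands on its -x side, the two slabs on its +y and -y sides. Cavity 113 (x) x 63 (y) mm, 17 mm deep, open at the top, with the ejector plate in its floor.
- tray: Pressed copper tray, rectangular, open at the top, 110 (x) x 60 (y) x 16 mm high, walls and floor 4 mm, about 0.2 kg, loose. Origin: centre of its underside, z up, x along its length. At the start it lies in the die cavity, long side along the die's x, its rim 1 mm below the die face, 1.5 mm clear all round.
- tray_corner0 (a point): Corner of the tray's underside at + x, + y in the tray's frame (55 mm and 30 mm from its centre).
- tray_corner1 (a point): Corner of the tray's underside at + x, - y in the tray's frame (55 mm and 30 mm from its centre).
- tray_corner2 (a point): Corner of the tray's underside at - x, - y in the tray's frame (55 mm and 30 mm from its centre).
- tray_corner3 (a point): Corner of the tray's underside at - x, + y in the tray's frame (55 mm and 30 mm from its centre).
- wheel (a joint): Angle of the red ejector handwheel (rad), which lies flat: grows clockwise seen from above; starts between 0 and 0.7, hard stop at 7.0 (a little over one full turn on). Raises the ejector 3.3 mm per rad; the plate meets the tray at about 1.2 rad. Friction about 2 N at the knob; it stays where it is left, and turning back lowers the plate.
- wheel_axis (a point): Centre of the handwheel, on its upright axis, 34 mm above the bench, 125 mm from the die's origin to the die's -x side. Wheel rim 94 mm across, made of 10 mm bar.
- crank_top (a point): Middle of the top of the black upright crank knob on the wheel's rim, 42 mm from the wheel's axis. The knob is 18 mm in diameter, spins freely on its own axis, stands from 40 to 86 mm above the bench. Going round, it passes 6 mm (surface) from the die's -x side.
- board: Cream-white soldering board, a fixed slab 170 (x) x 130 (y) mm, its top 49 mm above the bench (1 mm lower than the die face), 2 mm from the die's +y or -y side, axes parallel to the die's. Origin: under its middle at bench height (113 mm from the die's origin).
- charcoal: Black charcoal slab, the same size and height as the board, fixed at the die's other side; a brass bangle and a steel ring lie on it. Origin under its middle at bench height.
- bangle: Brass bangle 58 mm across, 10 mm high, loose on the charcoal slab. Origin: centre of its underside.
- signet: Steel ring 30 mm across, 10 mm high, loose on the charcoal slab. Origin: centre of its underside.
- file: Slim hand tool with a wooden handle and steel shank, 190 mm long, lying loose near the robot on the left, origin about the middle of its underside.
- jar: Amber jar 60 mm across, 75 mm high, loose on the left. Origin: centre of its underside.
- tape_spool: Wooden spool 70 mm across, 20 mm high, lying loose on the right. Origin: centre of its underside.
- steel_block: Steel bench block 90 x 70 x 22 mm, loose on the right. Origin: centre of its underside.
- ejector_top (a point): Middle of the top of the brass ejector plate, 76 x 32 mm, under the tray. The handwheel moves it straight up and down; at the wheel's stop it holds the tray's underside 2 mm above the die face.
Mind the look-alikes: they are no part of the job. Of the things that look like the tray, the middle-sized one is meant.

How it is judged:
By the outcome, as a careful person would: the job done as asked, in the order asked, and still so for the second after the job is handed in, with the robot touching nothing.
It also fails if it takes over 54 s, if anything falls off the work surface, if the arm or the gripper's body presses on something with over 40 N, if the wrist force passes 120 N, or if a joint passes its speed limit or range.

ROBOT

A 6-joint arm with a two-finger parallel gripper is mounted at the origin on the work surface. World frame = base frame: x ahead of the robot, y to its left, z up, the work surface at z = 0. Lengths are in m, angles in rad, forces in N, time in s.
With the tool pointing down it reaches from about 0.35 to 0.725 m from the base axis. Payload 4.3 kg.
Tool frame: the origin (TCP) lies on the centre line of the jaws, within the pads' length; the fingertips stand 17 mm ahead of it and the grasp point (between the pads) lies 2 mm behind it; z points along the fingers, y is the line along which they close (so a half turn about z gives the same grasp; the last joint's range is limited). The gripper opens to 85 mm and grips with 20 to 120 N. Pads are 22 mm wide; open, the fingers measure 114 mm over their backs; the gripper's body (76 mm by 85 mm) begins 54 mm behind the grasp point. The pads swing forward as they close: fully open they stand 13 mm farther back than shut.
Start: joints at [-0.11, 0.377, 0.081, 1.274, 0, 1.46], TCP at [0.575, 0, 0.248] pointing down, gripper open.
Joint ranges: [-2.72, 2.72], [-0.84, 1.66], [-1.02, 1.22], [-1.77, 2.12], [-1.37, 1.28], [-3.14, 3.14]. Speed limits (rad/s): [2.57, 2.57, 3.14, 3.14, 3.14, 3.14].

INTERFACE

Orientations are given as a unit quaternion [w, x, y, z].
In Python, from rig import manip, eoat, kin, status, eyes, order gives the robot as it stands. The module is installed in compiled form; this text tells all that it offers. Calls block until the motion is done:
- manip.goto(position, orientation): joint-space move of the TCP to a pose.
- manip.movel(position, frame=None, rate=0.15): straight line of the TCP; frame=None keeps the orientation; rate is the mean speed in m/s.
- manip.set_joints(angles): joint-space move.
- eoat.move_gripper(opening): finger opening in m; the grip force is fixed at half the most; returns when the fingers have stopped.
- manip.sleep(seconds).
- kin.ik(position, orientation): joint angles nearest the present ones, or None.
- status.observe(): the state.
- eyes.grab_frame(name): name is "scene" or "side" or "wrist"; returns (picture, depth): 384x512x3 uint8, red, green, blue; 384x512 float32, m along the optical axis (not along the pixel's ray), 0 where there is no reading.
- eyes.get_calibration(name): a dict with "K" (3x3 intrinsics, pixels), "eye" and "attitude" of the camera in the world. Camera axes: x right, y up, looking along -z (the intrinsics and any distortion apply to the point x, -y, -z); pixel columns grow to the right and rows downward; lengths in m; the calibration is good to about 2 mm. A picture is of the moment at which its call begins: read the wrist's pose just before it. get_calibration takes no time and is no camera call; for the wrist camera it gives the pose at the moment of the call.
A pose or a line that the arm cannot do raises manip.Unreachable and nothing moves.
- order.hand_in(): hands the job in; it is judged then, once.
The state is a dict: "time": time; "qpos": joint angles; "joint_vel": joint speeds; "effort": joint torques, N m; "tool_pos": TCP position; "eef_rot": TCP orientation; "contact_force": force on the tool from outside, world axes, zero at the start; "ft_torque": the same for the moment, N m; "width": finger opening in m; "finger_force": force on a finger pad.
Only numpy, scipy, OpenCV 4.12 (cv2) and the standard library are available. Lean on these libraries where they do the work, as an engineer would, in place of code of your own. Each camera call takes 0.05 s, during which the arm holds its last target. There are 200 camera calls.

## Working session

There is one attempt and no reset: what is moved stays moved. The work goes in short steps, each a Python script; the robot and the scene stay as the last script left them, time stands still between calls to the robot, and variables do not carry over. Pictures are saved under pics/ and viewed, at most 10 in all, crops included, and the job is handed in when it is done.

```bash
mkdir -p pics
cat > h.py <<'E'
import numpy as np, cv2
from scipy.spatial.transform import Rotation as R
from rig import manip, eoat, kin, status, eyes, order
def cal(n):
    c=eyes.get_calibration(n); a=np.array(c["attitude"],float)
    M=a if a.shape==(3,3) else R.from_quat(a,scalar_first=True).as_matrix()
    return np.array(c["K"]),np.array(c["eye"]),M,c
def ray(n,u,v,c=None):
    K,e,M,_=c or cal(n); d=np.linalg.inv(K)@[u,v,1]; return e,M@(d*[1,-1,-1])
def atz(n,u,v,z,c=None):
    e,d=ray(n,u,v,c); return e+d*(z-e[2])/d[2]
def cloud(n,D,c=None):
    K,e,M,_=c or cal(n); v,u=np.indices(D.shape); 
    P=np.stack([(u-K[0,2])/K[0,0]*D,-(v-K[1,2])/K[1,1]*D,-D],-1); return P@M.T+e
E
python3 - <<'E'
from h import *
for n in("scene","side"):
    p,d=eyes.grab_frame(n); np.savez(f"pics/{n}0.npz",p=p,d=d); cv2.imwrite(f"pics/{n}0.png",cv2.resize(p[:,:,::-1],(800,600),interpolation=cv2.INTER_CUBIC)); print(cal(n)[3])
s=status.observe(); print(s)
E
```

```text
{'K': array([[451.4167683 ,   0.        , 256.56708914],
       [  0.        , 451.4167683 , 186.60354791],
       [  0.        ,   0.        ,   1.        ]]), 'eye': array([ 0.81280247, -0.52385376,  1.09281346]), 'attitude': array([0.93007871, 0.26279375, 0.07093413, 0.24670102])}
{'K': array([[384.52741312,   0.        , 255.44421862],
       [  0.        , 384.52741312, 191.43155851],
       [  0.        ,   0.        ,   1.        ]]), 'eye': array([0.37094576, 0.83004781, 1.02574789]), 'attitude': array([-0.08127097, -0.02756575,  0.35018639,  0.9327404 ])}
{'time': 0.1, 'qpos': array([-1.10303517e-01,  3.77994520e-01,  7.97700304e-02,  1.27442683e+00,
        6.87738271e-06,  1.46050920e+00]), 'joint_vel': array([ 0.00073682, -0.00206354,  0.00467873,  0.00062241, -0.00084565,
        0.00051597]), 'effort': array([ 1.23975104e-03, -4.64693749e+01,  2.70581460e+01,  1.20317750e-02,
       -1.20622694e-04,  2.24793462e-05]), 'tool_pos': array([5.74435413e-01, 6.85991191e-05, 2.47455802e-01]), 'eef_rot': array([-7.26190386e-04,  7.07112273e-01,  7.07100681e-01, -5.76978489e-04]), 'contact_force': array([0.50775752, 0.18463923, 0.50616274]), 'ft_torque': array([-0.02569656,  0.02178901, -0.00495442]), 'finger_force': 0.0, 'width': 0.0853956415154414}
```

View pics/scene0.png

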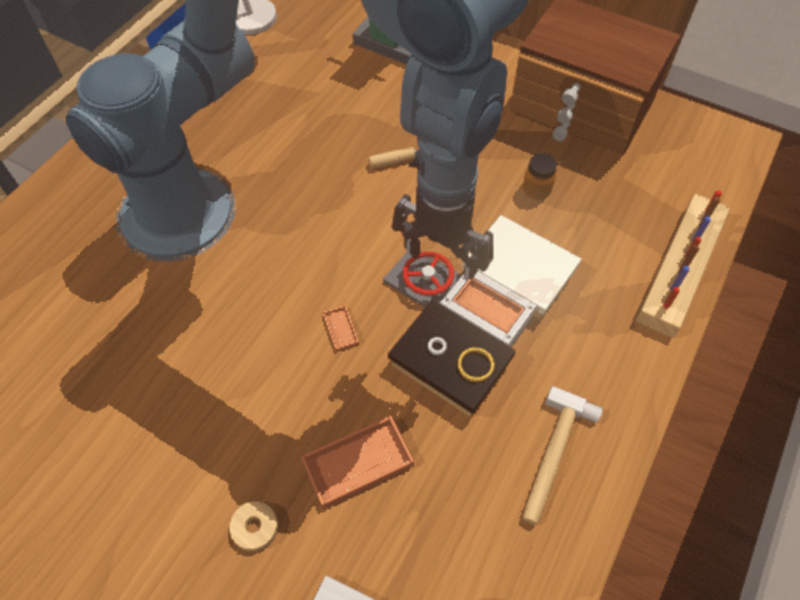

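View pics/side0.png

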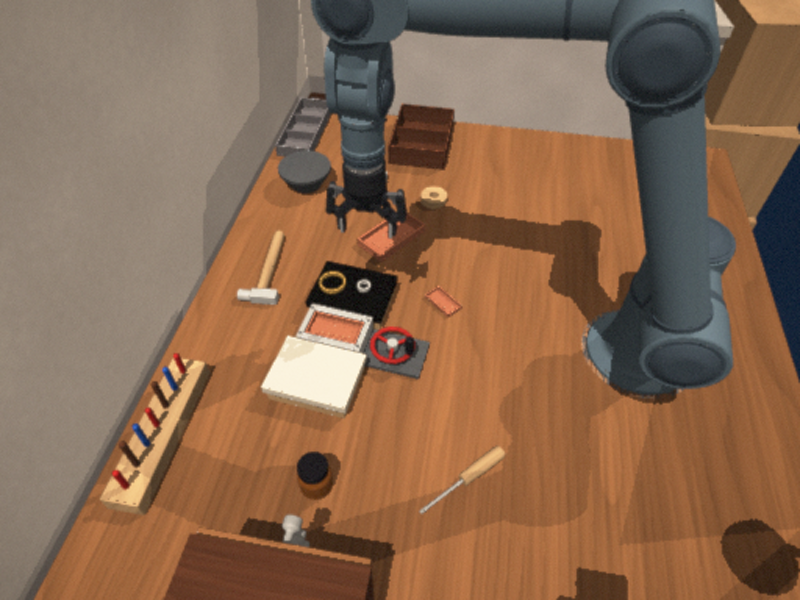

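Scene view (800x600 scale): tray candidates are the small tray (340,328), the large tray (358,460) and the middle-sized one in the die (490,300). I choose the one in the die. The board is on the +y side, and the side view shows the knob near (409,346).

Run:
```python
import numpy as np,cv2
p=np.load("pics/side0.npz")["p"]; c=p[165:270,160:285,::-1]
cv2.imwrite("pics/sidecrop.png",cv2.resize(c,None,fx=5.5,fy=5.5,interpolation=cv2.INTER_CUBIC))
p=np.load("pics/scene0.npz")["p"]; c=p[135:265,240:375,::-1]
cv2.imwrite("pics/scenecrop.png",cv2.resize(c,None,fx=4.5,fy=4.5,interpolation=cv2.INTER_CUBIC))
```

```text
(no output)
```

View pics/sidecrop.png

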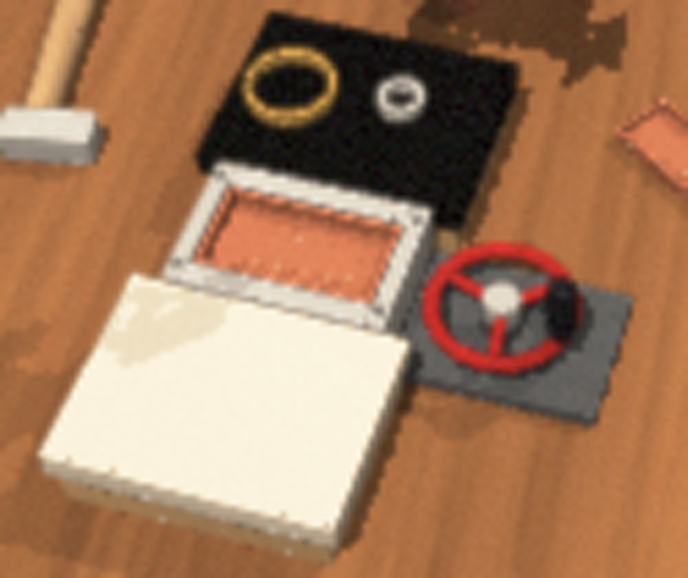

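View pics/scenecrop.png

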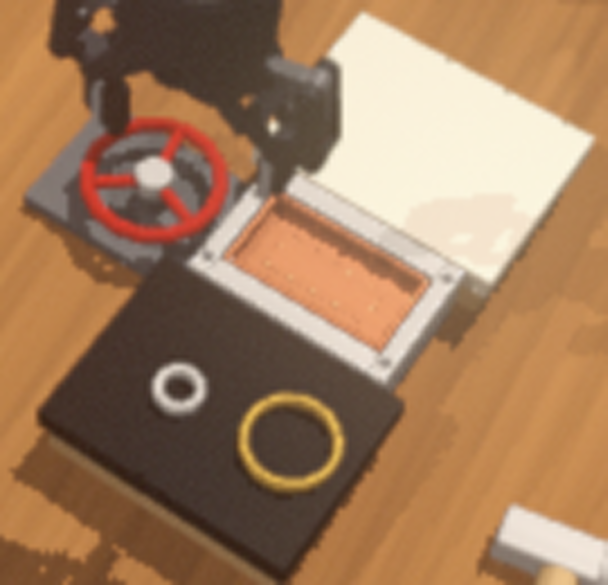

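The crop confirms it: the middle tray sits inside the white die frame next to the red wheel, with the cream board on the +y side and the knob near crop pixel (566,290).

Run:
```python
from h import *
from scipy.optimize import least_squares
f=lambda o,s,u,v:((u+.5)/s-.5+o[0],(v+.5)/s-.5+o[1])
S=lambda u,v:f((160,165),5.5,u,v); C=lambda u,v:f((240,135),4.5,u,v)
# model pts in die frame
obs=[("side",S(138,275),(.085,.048,.049)),("side",S(42,460),(.085,.178,.049)),("side",S(335,545),(-.085,.178,.049)),("side",S(412,342),(-.085,.048,.049)),
("side",S(215,165),(.068,-.046,.05)),("side",S(435,208),(-.068,-.046,.05)),
("side",S(520,65),(-.085,-.178,.049)),("side",S(268,14),(.085,-.178,.049)),
("scene",C(364,12),(-.085,.178,.049)),("scene",C(593,138),(.085,.178,.049)),
("scene",C(465,279),(.068,.046,.05)),("scene",C(388,382),(.068,-.046,.05)),
("scene",C(403,405),(.085,-.048,.049)),("scene",C(285,578),(.085,-.178,.049)),("scene",C(42,418),(-.085,-.178,.049)),("scene",C(178,262),(-.085,-.048,.049))]
W=np.array([atz(n,*p,m[2])[:2] for n,p,m in obs]); m=np.array([o[2][:2] for o in obs])
def r(x,s=slice(None)):
    c,q=np.cos(x[2]),np.sin(x[2]); return (m@np.array([[c,q],[-q,c]])+x[:2]-W)[s].ravel()
for s in(slice(0,8),slice(8,16),slice(0,16)):
    q=least_squares(lambda x:r(x,s),[.55,0,0],loss="soft_l1",f_scale=.003); print(q.x.round(4)); print((q.fun.reshape(-1,2)*1e3).round(1).tolist())
x=q.x
c,q=np.cos(x[2]),np.sin(x[2]); ax=x[:2]+np.array([c,q])*-.125; print("axis",ax)
k=atz("side",*S(566,288),.086);print("knob",k, np.linalg.norm(k[:2]-ax))
print("hub",atz("side",*S(502,300),.04),atz("scene",*C(154,173),.04))
# rim center via wheel ellipse
d=np.load("pics/side0.npz");P=cloud("side",d["d"]);p=d["p"].astype(int)
M=(np.hypot(P[...,0]-ax[0],P[...,1]-ax[1])<.07)
red=M&(p[...,0]>120)&(p[...,1]<70); print("red",P[red].mean(0),P[red][:,:2].min(0),P[red][:,:2].max(0),np.percentile(P[red][:,2],[5,50,95]))
b=M&(P[...,2]>.06); print("tall",b.sum(),P[b].mean(0),P[b].min(0),P[b].max(0))
t=b&(P[...,2]>.08);print(t.sum(),P[t].mean(0))
```

```text
[ 0.6301  0.0887 -0.1006]
[[1.9, 2.5], [0.5, 0.8], [-0.2, -5.8], [-0.4, 0.6], [-2.5, -0.6], [0.5, 3.4], [-0.2, -0.7], [0.2, -1.8]]
[ 0.636   0.0835 -0.1036]
[[-0.4, -1.3], [2.7, -0.1], [-0.5, 3.4], [0.4, -3.0], [3.5, 1.9], [1.4, 0.5], [-3.4, -0.2], [-8.4, -0.8]]
[ 0.6327  0.086  -0.1013]
[[4.6, -0.3], [3.2, -2.1], [2.5, -8.5], [2.2, -2.2], [0.1, -3.4], [3.0, 0.6], [2.3, -3.5], [2.7, -4.6], [-4.1, 1.1], [-1.0, 2.7], [-3.8, 6.1], [-2.7, -0.4], [0.3, 4.6], [-1.5, 3.1], [-6.3, 2.1], [-11.6, 1.5]]
axis [0.50831824 0.09859699]
knob [0.46704962 0.1191977  0.086     ] 0.04612471266041595
hub [0.50704632 0.09958024 0.04      ] [0.5092941  0.09942628 0.04      ]
red [0.51543687 0.10639601 0.03842627] [0.46962414 0.05093292] [0.55259641 0.14879688] [0.03388841 0.03918432 0.04332713]
tall 1616 [0.5155295  0.05364363 0.63915298] [0.44905983 0.02984446 0.06005849] [0.56569631 0.1296946  0.70734302]
1592 [0.51623648 0.05255373 0.64774351]
```

```bash
python3 - <<'E'
from h import *
def down(a): return (R.from_rotvec([0,0,a])*R.from_matrix(np.array([[0,1,0],[1,0,0],[0,0,-1.]]))).as_quat(scalar_first=True)
manip.goto([.53,.08,.33],down(-.1))
c=cal("wrist"); p,d=eyes.grab_frame("wrist"); np.savez("pics/w1.npz",p=p,d=d,K=c[0],e=c[1],M=c[2])
cv2.imwrite("pics/w1.png",cv2.resize(p[:,:,::-1],(800,600),interpolation=cv2.INTER_CUBIC)); s=status.observe();print(c[3],s["tool_pos"],s["time"],s["contact_force"])
E
cat >> h.py <<'E'
def down(a): return (R.from_rotvec([0,0,a])*R.from_matrix(np.array([[0,1,0],[1,0,0],[0,0,-1.]]))).as_quat(scalar_first=True)
E
```

```text
{'K': array([[278.78836392,   0.        , 257.72175618],
       [  0.        , 278.78836392, 185.83320719],
       [  0.        ,   0.        ,   1.        ]]), 'eye': array([0.53667507, 0.14473148, 0.45552646]), 'attitude': array([ 0.99010885, -0.13141381,  0.00584848, -0.04879204])} [0.53006387 0.0795293  0.32886548] 0.7083 [ 0.66687773  0.59311114 -0.03568129]
```

View pics/w1.png

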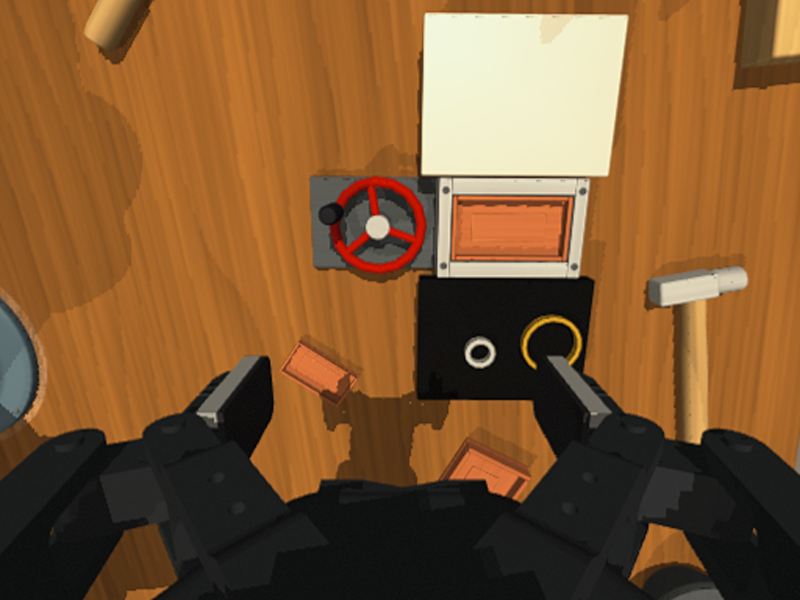

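Wrist view: the die is at (512,228), the board is above it at (525,95), the hub is at (377,227) and the knob top is at about (328,213).

Run:
```python
from h import *
from scipy.optimize import least_squares
z=np.load("pics/w1.npz"); c=(z["K"],z["e"],z["M"],None); g=lambda u,v:((u+.5)*.64-.5,(v+.5)*.64-.5)
A=lambda u,v,h:atz("wrist",*g(u,v),h,c)
obs=[((425,13),(-.085,.178,.049)),((628,15),(.085,.178,.049)),((609,175.5),(.085,.048,.049)),((421,175),(-.085,.048,.049)),((436.5,277),(-.068,-.046,.05)),((580,277),(.068,-.046,.05)),((590,179),(.068,.046,.05)),
((593,281),(.085,-.048,.049)),((586,399),(.085,-.178,.049)),((417.5,397),(-.085,-.178,.049))]
W=np.array([A(*p,m[2])[:2] for p,m in obs]); m=np.array([o[1][:2] for o in obs])
def r(x):
    k,q=np.cos(x[2]),np.sin(x[2]); return (m@np.array([[k,q],[-q,k]])+x[:2]-W).ravel()
q=least_squares(r,[.63,.085,-.1],loss="soft_l1",f_scale=.002); print(q.x.round(4)); print((r(q.x).reshape(-1,2)*1e3).round(1).tolist())
x=q.x; u=np.array([np.cos(x[2]),np.sin(x[2])]); ax=x[:2]-.125*u; print("axis",ax)
print("hub",A(377,227,.04),A(377,227,.045)); k=A(328,213,.086); print("knob",k,np.linalg.norm(k[:2]-ax),np.arctan2(*(k[:2]-ax)[::-1]))
P=cloud("wrist",z["d"],c); t=(np.hypot(P[...,0]-ax[0],P[...,1]-ax[1])<.06)&(P[...,2]>.075)&(P[...,2]<.1); print(t.sum(),P[t].mean(0), P[t][:,2].max())
# rim
p=z["p"].astype(int);s=(np.hypot(P[...,0]-ax[0],P[...,1]-ax[1])<.07)&(p[...,0]>100)&(p[...,1]<60)
(cx,cy),rad=cv2.minEnclosingCircle(P[s][:,:2].astype(np.float32)*1000);print("rim",s.sum(),cx,cy,rad)
```

```text
[ 0.6327  0.0848 -0.1025]
[[-1.4, 0.9], [1.0, 1.4], [0.1, -0.4], [-0.1, -0.1], [0.7, 0.1], [-0.6, -0.3], [0.5, 0.7], [3.2, 1.4], [-4.8, -1.8], [-0.2, -4.0]]
axis [0.50839172 0.0976102 ]
hub [0.50775532 0.09776224 0.04      ] [0.50810331 0.09832742 0.045     ]
knob [0.47141726 0.11861802 0.086     ] 0.04252574529750856 2.624905674499095
146 [0.47142857 0.11769815 0.08445104] 0.08803111177504042
rim 1276 509.7819519042969 96.7248306274414 55.026275634765625
```

```bash
cat > crank.py <<'E'
from h import *
ax=np.array([.5083,.0977]); r=.0422; a0=2.62; z=.077; o=down(-.1025)
def pt(a,h=z): return [*(ax+r*np.array([np.cos(a),np.sin(a)])),h]
E
python3 - <<'E'
from crank import *
eoat.move_gripper(.05)
manip.goto(pt(a0,.15),o); manip.movel(pt(a0),rate=.1); s=status.observe(); print(s["contact_force"],s["tool_pos"],s["time"])
eoat.move_gripper(0.0)
s=status.observe(); print(s["width"],s["finger_force"],s["contact_force"],s["tool_pos"])
for i in range(1,7):
    a=a0-i*.15; manip.movel(pt(a),rate=.05); s=status.observe()
    print(round(a,2),s["contact_force"].round(1),((s["tool_pos"]-pt(a))*1e3).round(1),round(s["width"],4),round(s["time"],2))
    if np.linalg.norm(s["contact_force"])>35: print("STOP");break
p,d=eyes.grab_frame("side"); np.savez("pics/side1.npz",p=p,d=d); cv2.imwrite("pics/side1.png",cv2.resize(p[150:270,150:290,::-1],None,fx=5,fy=5,interpolation=cv2.INTER_CUBIC))
E
```

```text
[-0.27705471 -0.39943852  0.40129803] [0.47255744 0.11876088 0.07770672] 2.825
0.015775124543303945 58.50164832081646 [-3.01704824  0.54314828  6.41551606] [0.47123295 0.11905903 0.0778102 ]
2.47 [-3.1  1.1  6.1] [-0.4  0.7  0.8] 0.0159 3.51
2.32 [-2.4  1.3  5. ] [-0.4  0.9  0.8] 0.0158 3.78
2.17 [-2.5  3.5  5.8] [-0.2  1.1  0.8] 0.0158 4.06
2.02 [-2.9  3.2  5.7] [0.  1.2 0.8] 0.0159 4.33
1.87 [-2.4  3.9  5.4] [0.3 1.3 0.8] 0.0158 4.61
1.72 [-1.9  4.   5.6] [0.6 1.2 0.8] 0.0159 4.88
```

View pics/side1.png

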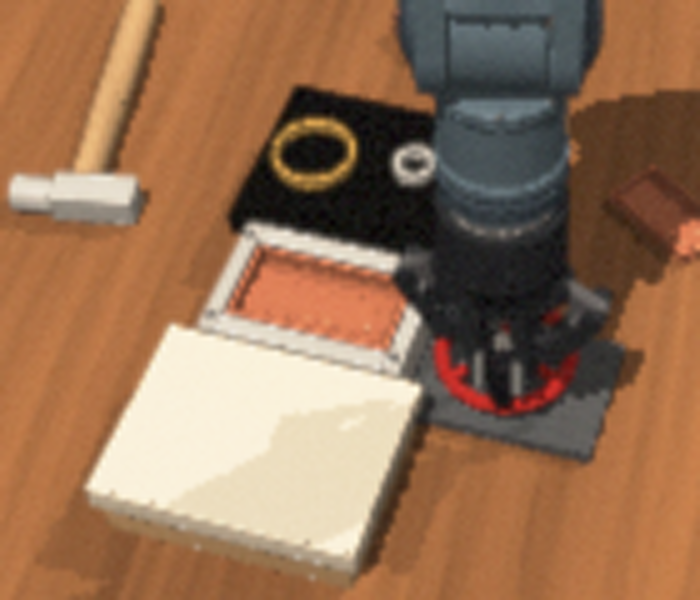

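The knob is in the jaws and the wheel has turned with it: the fingers are at (500,370), at the near (+y) part of the rim. I'll continue to the stop.

Run:
```python
from crank import *
i=6
while i<52:
    i+=1; a=a0-i*.15; 
    if a0-a>6.0: a=a0-6.0-(i-40)*.06
    manip.movel(pt(a),rate=.05); s=status.observe(); f=s["contact_force"]
    t=f[:2]@[-np.sin(a),np.cos(a)]; rad=f[:2]@[np.cos(a),np.sin(a)]
    if i%4==0 or i>36: print(i,round(a0-a,2),"tan",round(t,1),"rad",round(rad,1),"z",round(f[2],1),((s["tool_pos"]-pt(a))*1e3).round(1),round(s["width"],4),round(s["time"],2))
    if np.linalg.norm(f)>40 or (abs(t)>22): print("STOP",i,a,t,rad);break
```

```text
8 1.2 tan 0.0 rad 4.4 z 4.8 [1.2 0.9 0.8] 0.0159 5.48
12 1.8 tan 0.0 rad 2.1 z 5.4 [ 1.4 -0.4  0.8] 0.0157 6.58
16 2.4 tan 1.0 rad -1.8 z 8.0 [ 0.2 -1.1  0.8] 0.0159 7.68
20 3.0 tan 0.9 rad -4.2 z 10.6 [-1.  -0.3  0.7] 0.016 8.78
24 3.6 tan 0.5 rad -7.6 z 10.2 [-0.9  1.   0.7] 0.0158 9.88
28 4.2 tan -0.8 rad -7.3 z 6.9 [0.6 1.4 0.8] 0.0161 10.98
32 4.8 tan 0.0 rad -4.6 z 3.9 [1.8 0.3 0.8] 0.0158 12.08
36 5.4 tan 0.3 rad -1.7 z 9.1 [ 0.9 -0.7  0.7] 0.0159 13.18
37 5.55 tan -0.5 rad -0.5 z 8.6 [ 0.5 -0.9  0.7] 0.0158 13.46
38 5.7 tan 0.5 rad -0.5 z 11.2 [ 0.2 -1.   0.7] 0.0158 13.73
39 5.85 tan 0.2 rad 1.1 z 10.6 [-0.2 -1.1  0.7] 0.0159 14.01
40 6.0 tan 0.1 rad 1.3 z 12.2 [-0.5 -1.   0.7] 0.0161 14.28
41 6.06 tan 2.1 rad 1.4 z 13.2 [-0.7 -1.2  0.7] 0.0159 14.53
42 6.12 tan -0.0 rad 1.3 z 13.7 [-0.8 -1.2  0.7] 0.0157 14.78
43 6.18 tan 2.1 rad 2.7 z 13.9 [-1.  -1.1  0.7] 0.0159 15.03
44 6.24 tan 1.8 rad 2.4 z 14.9 [-1.1 -1.   0.7] 0.0157 15.28
45 6.3 tan 1.7 rad 2.8 z 15.3 [-1.2 -0.9  0.7] 0.0157 15.53
46 6.36 tan 1.8 rad 3.7 z 14.2 [-1.3 -0.8  0.7] 0.0156 15.78
47 6.42 tan 1.6 rad 2.6 z 15.5 [-1.5 -0.7  0.6] 0.0158 16.03
48 6.48 tan 1.9 rad 3.8 z 14.7 [-1.5 -0.6  0.6] 0.0156 16.28
49 6.54 tan 2.3 rad 3.5 z 14.9 [-1.6 -0.4  0.7] 0.0156 16.53
50 6.6 tan 2.4 rad 3.8 z 14.8 [-1.6 -0.3  0.7] 0.016 16.78
51 6.66 tan 3.5 rad 3.6 z 16.7 [-2.2 -0.7  0.6] 0.0161 17.03
52 6.72 tan 10.4 rad 2.7 z 22.7 [-4.1 -2.   0.5] 0.0161 17.28
```

Run:
```python
from crank import *
for d in (6.78,6.84):
    a=a0-d; manip.movel(pt(a),rate=.05); s=status.observe(); f=s["contact_force"]
    print(d,f.round(1),f[:2]@[-np.sin(a),np.cos(a)],((s["tool_pos"]-pt(a))*1e3).round(1))
manip.movel(pt(a0-6.7),rate=.05); print(status.observe()["contact_force"].round(1))
eoat.move_gripper(.05); manip.movel(pt(a0-6.7,.16),rate=.15)
manip.goto([.57,.05,.25],o)
c=cal("wrist"); p,d=eyes.grab_frame("wrist"); np.savez("pics/w2.npz",p=p,d=d,K=c[0],e=c[1],M=c[2])
cv2.imwrite("pics/w2.png",cv2.resize(p[:,:,::-1],(800,600),interpolation=cv2.INTER_CUBIC)); s=status.observe();print(s["time"],s["contact_force"],s["width"])
P=cloud("wrist",d,c); x=np.array([.6327,.0848]);u=np.array([np.cos(.1025),-np.sin(.1025)]);v=np.array([-u[1],u[0]])
D=np.stack([(P[...,:2]-x)@u,(P[...,:2]-x)@v],-1)
copper=(abs(D[...,0])<.075)&(abs(D[...,1])<.05)&(p[...,0].astype(int)-p[...,2]>60)
h=P[...,2][copper]; print("z",np.percentile(h,[2,25,50,75,98])); top=copper&(P[...,2]>.062); q=D[top]; print("rim ext",np.percentile(q,[1,99],axis=0),cv2.minAreaRect((q*1000).astype(np.float32)))
```

```text
6.78 [-15.   -6.3  28.1] 16.020884385188804 [-6.  -3.2  0.5]
6.84 [-18.9  -9.6  33.5] 21.16744060665148 [-8.  -4.3  0.4]
[-7.6 -1.4 20.4]
19.875 [-0.36031552 -0.6387497  -0.40489567] 0.04997208376390357
z [0.04906343 0.05596038 0.05676672 0.06676484 0.37387915]
rim ext [[-0.05939597 -0.03400086]
 [ 0.0536768   0.02997817]] ((-10.235054016113281, -9.752388000488281), (129.32879638671875, 79.49396514892578), 0.021801531314849854)
```

View pics/w2.png

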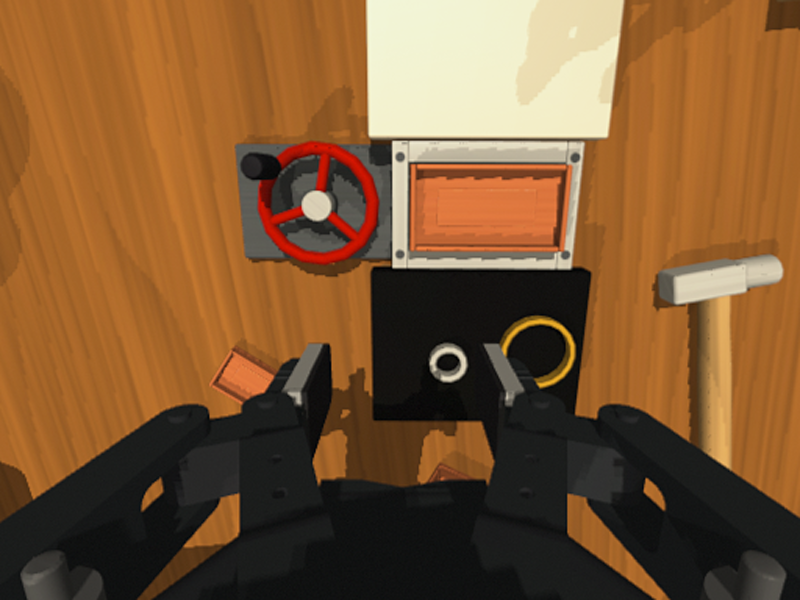

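The tray is raised: floor at z≈0.0565 and rim at ≈0.067, with the tray around (490,207). The bangle and ring are undisturbed at (538,350) and (448,363). Next I'll set both fingers down behind the tray with a guarded descent and check clearance.

```bash
cat > push.py <<'E'
from crank import *
x0=np.array([.6327,.0848]);u=np.array([np.cos(.1025),-np.sin(.1025)]);v=np.array([-u[1],u[0]])
def D(x,y,z): return [*(x0+x*u+y*v),z]
def ty(): s=status.observe(); return (s["tool_pos"][:2]-x0)@v
E
python3 - <<'E'
from push import *
eoat.move_gripper(.06)
manip.goto(D(-.002,-.053,.12),o); manip.movel(D(-.002,-.053,.086),rate=.1)
f0=status.observe()["contact_force"]; h=.086
while h>.064:
    h-=.0015; manip.movel(D(-.002,-.053,h),rate=.03); s=status.observe(); f=s["contact_force"]-f0
    if abs(f[2])>3: break
print("touch",h,s["tool_pos"],f.round(1))
manip.movel(D(-.002,-.053,h+.0045),rate=.03); h+=.0045
print(status.observe()["contact_force"].round(1),status.observe()["tool_pos"],h)
for y in np.arange(-.049,-.022,.003):
    manip.movel(D(-.002,y,h),rate=.03); s=status.observe(); f=s["contact_force"]-f0; print(round(y,3),round(ty(),4),(f[:2]@v).round(1),(f[:2]@u).round(1),f[2].round(1),s["ft_torque"][2].round(2))
print(s["time"])
E
```

```text
touch 0.06349999999999997 [0.62516948 0.03228004 0.06333517] [-0.6 -0.6  0.3]
[0.  0.1 0.3] [0.62572231 0.03224906 0.06851296] 0.06799999999999998
-0.049 -0.0487 -0.6 -0.7 -0.6 0.01
-0.046 -0.0458 0.0 -1.5 1.2 -0.0
-0.043 -0.0428 0.3 -0.7 -0.1 -0.0
-0.04 -0.0398 -0.7 -1.1 0.2 0.01
-0.037 -0.0367 1.0 -1.3 0.7 -0.01
-0.034 -0.0337 -1.0 0.2 0.3 0.01
-0.031 -0.0306 -0.1 -0.8 -1.0 0.02
-0.028 -0.0277 -1.0 -0.7 -0.6 0.01
-0.025 -0.0247 -0.3 -1.4 0.8 -0.03
27.5917
```

Run:
```python
from push import *
c=cal("wrist"); p,d=eyes.grab_frame("wrist"); q,e=eyes.grab_frame("side")
a=cv2.resize(p[60:360,110:400,::-1],(400,414)); b=cv2.resize(q[160:260,150:250,::-1],(400,414),interpolation=cv2.INTER_CUBIC)
cv2.imwrite("pics/m3.png",np.hstack([a,b]))
```

```text
(no output)
```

View pics/m3.png

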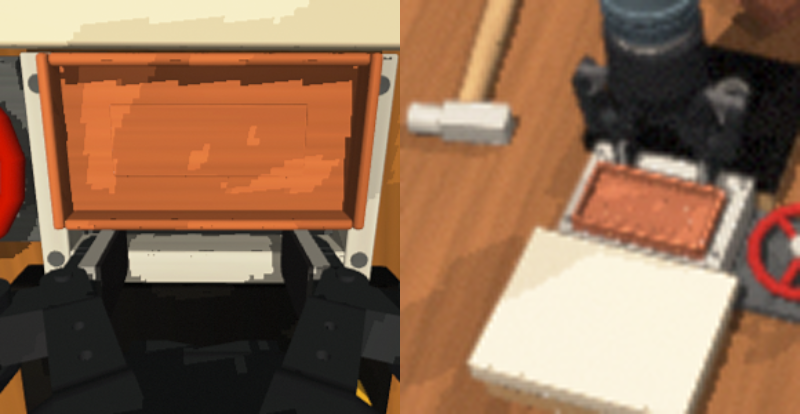

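The tray is sliding square and flat: its far rim is at the die's board-side edge (210,58), and both fingers are behind it at (105,245) and (300,245). I'll push it on to the end.

Run:
```python
from push import *
h=.068
for y in (-.005,.015,.035,.055,.071):
    manip.movel(D(-.002,y,h),rate=.035); s=status.observe(); f=s["contact_force"]; print(y,round(ty(),4),f.round(1),s["ft_torque"][2].round(2),round(s["time"],2))
    if np.linalg.norm(f)>20: print("STOP");break
else:
    manip.movel(D(-.002,.055,h),rate=.08); manip.movel(D(-.002,.055,.15),rate=.15); manip.goto(D(-.03,.03,.25),o)
    c=cal("wrist"); p,d=eyes.grab_frame("wrist"); cv2.imwrite("pics/w4.png",cv2.resize(p[:,:,::-1],(800,600)))
    P=cloud("wrist",d,c); L=np.stack([(P[...,:2]-x0)@u,(P[...,:2]-x0)@v],-1)
    m=(abs(L[...,0])<.085)&(abs(L[...,1]-.113)<.065)&(p[...,0].astype(int)-p[...,2]>90)&(P[...,2]<.08)&(P[...,2]>.045)
    print("z",np.percentile(P[...,2][m],[5,25,50,75,95]),np.percentile(L[m],[1,99],axis=0),cv2.minAreaRect((L[m]*1000).astype(np.float32)),status.observe()["time"])
```

```text
-0.005 -0.0046 [0.5 0.  0.1] -0.03 28.42
0.015 0.0153 [-0.4  0.2 -0. ] -0.03 29.14
0.035 0.0352 [ 0.1 -0.1 -0.3] 0.01 29.87
0.055 0.0553 [-0.5  0.9 -0.7] -0.0 30.59
0.071 0.0714 [-0.1 -0.5  0.9] -0.02 31.2
z [0.05200101 0.05285827 0.05357766 0.05475049 0.06532832] [[-0.05493999  0.08287144]
 [ 0.05220268  0.14130913]] ((-14.975475311279297, 130.23013305664062), (94.93775939941406, 136.58837890625), 89.92692565917969) 32.8083
```

View pics/w4.png

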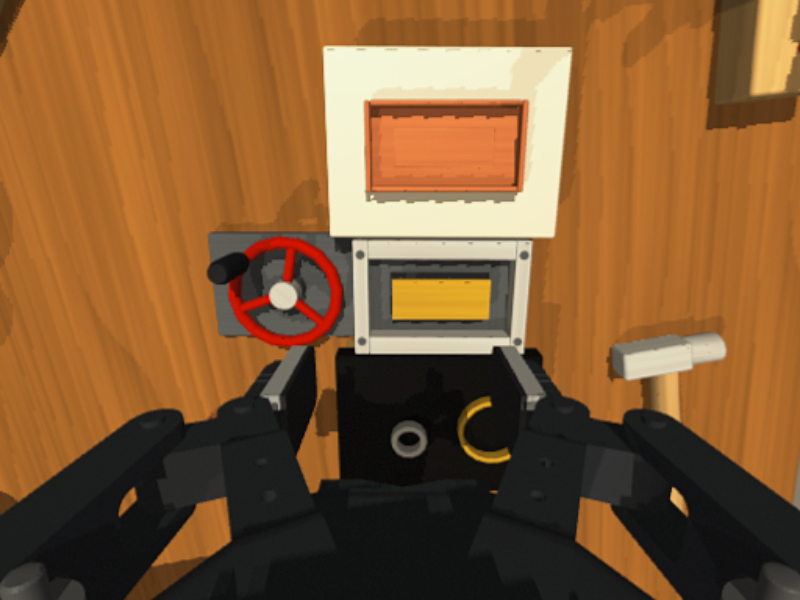

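The tray lies flat and centred on the board at (447,147), with its floor at z≈0.053. The ejector is up, the bangle and ring are still in place, and the arm is clear.

```bash
python3 -c "
from h import *
print(order.hand_in())"
```

```text
the job is handed in; nothing more can be done
None
```

I turned the handwheel clockwise to its stop, slid the raised tray flat onto the middle of the soldering board, and handed the job in at about 33 s with the arm clear; nothing else seen in the pictures had moved.

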